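# Put the mixed-up treatment items back on their own mats

## Task

The things on the coloured mats got mixed up. Put each upright in the middle of its own mat: the red-lidded cup on the red mat, the yellow-lidded cup on the yellow mat, the gauze roll with the blue label on the blue mat and the brown dropper bottle with the black top on the black mat. The green mat is free for setting something down on the way; never tip anything over.

Things in the scene. Friction and masses are not known exactly. Their poses are not given: they have to be found in the camera images.
- cup_red: specimen cup with a RED screw lid, 65 mm wide and 66 mm high, under 70 g. Stands upright, z up; origin: centre of its underside, at z = 0.004 on a mat. Starts on a wrong mat. The lid (65 mm across, 50 to 66 mm above the origin) is fixed on; the body below is up to 58 mm across. Grip across the lid, from any side.
- cup_yellow: specimen cup with a YELLOW screw lid, 65 mm wide and 66 mm high, under 70 g. Stands upright, z up; origin: centre of its underside, at z = 0.004 on a mat. Starts on a wrong mat. The lid (65 mm across, 50 to 66 mm above the origin) is fixed on; the body below is up to 58 mm across. Grip across the lid, from any side.
- gauze_roll: wrapped gauze roll standing on end, a rigid white cylinder with a blue label, 38 mm across and 62 mm high, under 30 g. Stands upright, z up; origin: centre of its underside, at z = 0.004 on a mat. Starts on a wrong mat. Grip anywhere across the cylinder.
- dropper_bottle: small brown dropper bottle with a black rubber-bulb dropper on top, 33 mm across and 102 mm high, about 0.1 kg. Stands upright, z up; origin: centre of its underside, at z = 0.004 on a mat. Starts on a wrong mat. The body, 32 mm across, reaches 70 mm above the origin; above are a 24 mm collar and a 13 mm bulb. Grip the body about 60 mm above the origin to keep the palm off the bulb.
- mat_red: red round mat, 100 mm across and 4 mm thick, with a thin white circle 88 mm across near its rim, fixed to the bench; place of the red-lidded cup. Origin: centre of its underside, on the bench (z = 0); its top is 4 mm higher. At the start it may be in any of five places, two rows, mat centres at least 110 mm apart.
- mat_yellow: yellow round mat, 100 mm across and 4 mm thick, with a thin white circle 88 mm across near its rim, fixed to the bench; place of the yellow-lidded cup. Origin: centre of its underside, on the bench (z = 0); its top is 4 mm higher. At the start it may be in any of five places, two rows, mat centres at least 110 mm apart.
- mat_blue: blue round mat, 100 mm across and 4 mm thick, with a thin white circle 88 mm across near its rim, fixed to the bench; place of the gauze roll. Origin: centre of its underside, on the bench (z = 0); its top is 4 mm higher. At the start it may be in any of five places, two rows, mat centres at least 110 mm apart.
- mat_black: black round mat, 100 mm across and 4 mm thick, with a thin white circle 88 mm across near its rim, fixed to the bench; place of the dropper bottle. Origin: centre of its underside, on the bench (z = 0); its top is 4 mm higher. At the start it may be in any of five places, two rows, mat centres at least 110 mm apart.
- mat_green: green round mat, 100 mm across and 4 mm thick, with a thin white circle 88 mm across near its rim, fixed to the bench; the spare place, empty at the start, free for setting something down on the way. Origin: centre of its underside, on the bench (z = 0); its top is 4 mm higher. At the start it may be in any of five places, two rows, mat centres at least 110 mm apart.

How it is judged:
By the outcome, as a careful person would: the job done as asked, in the order asked, and still so for the second after the job is handed in, with the robot touching nothing.
It also fails if it takes over 106 s, if anything falls off the work surface, if the arm or the gripper's body presses on something with over 40 N, if the wrist force passes 120 N, or if a joint passes its speed limit or range.

## Robot

A 6-joint arm with a two-finger parallel gripper is mounted at the origin on a cart in front of the work surface, level with it; the furniture and walls round the work are solid. World frame = base frame: x ahead of the robot, y to its left, z up, the work surface at z = 0. Lengths are in m, angles in degrees, forces in N, time in s.
With the tool pointing down it reaches from about 0.4 to 0.825 m from the base axis. Payload 7 kg.
Tool frame: the origin (TCP) lies midway between the tips of the shut fingers; the grasp point (between the pads) lies r.grip_depth behind it (r.grip_depth is the distance from the TCP to the grasp point, in m); z points along the fingers, y is the line along which they close (so a half turn about z gives the same grasp; the last joint's range is limited). The gripper opens to 88 mm and grips with 3 to 60 N. Pads are 19 mm wide; open, the fingers measure 130 mm over their backs; the gripper's body (78 mm by 193 mm) begins 47 mm behind the grasp point.
Start: joints at [-50.071, 20.546, 0.682, 0, -70.136, -16.507], TCP at [0.268, -0.619, 0.227] pointing down, gripper open.
Joint ranges: [-176.03, 176.03], [-82.01, 121.73], [-58.28, 71.71], [-173.87, 95.51], [-174.79, -0.11], [-173.66, 173.66]. Speed limits (degrees/s): [136.94, 136.94, 172.46, 180, 180, 180].

## Interface

Orientations are given as [roll, pitch, yaw] about the fixed x, y, z axes, in that order (R = Rz(yaw) Ry(pitch) Rx(roll)).
In Python, from plant import r gives the robot as it stands.
- The arm moves only by the tool nudge_tcp, called by a JSON object that holds its "fn" and its "kwargs", one argument or row to a line. Schema: {"type":"object","properties":{"steps":{"type":"array","items":{"type":"array","prefixItems":[{"type":"array","items":{"type":"number"},"minItems":3,"maxItems":3},{"type":"array","items":{"type":"number"},"minItems":3,"maxItems":3}],"minItems":2,"maxItems":2},"minItems":1,"maxItems":12},"jaw":{"type":"number"},"squeeze":{"type":"number"},"only":{"type":"string"},"quiet":{"type":"boolean"},"lines":{"type":"string"}},"required":["steps"],"additionalProperties":false}. steps is a list of rows, 1 to 12 of them, each written [[dx, dy, dz], [rx, ry, rz]]: dx, dy, dz in a scale on which 1.0 is 0.5 m, then a rotation vector rx, ry, rz in normalised numbers (1 is 60 degrees); each row is the pose to reach, as a shift and turn from the pose commanded when the call began, along the tool's axes at that moment; what a row does not reach only later rows make up. A row lasts 1/12 s, in which the tool goes at most 0.0417 m and 7.16 degrees, less where a joint would pass 70% of its speed; a pose out of reach is approached as far as the arm can. jaw is the finger opening in m, set as the call begins (left out keeps the last). The fingers move at their own pace and stop on an object; squeeze is the grip in N (left out, the last holds). Time passes only in rows, so rows that do not move let the fingers close. The tool returns the time, the measured TCP pose, the force, the opening and the grip force at its end. only (a regular expression) keeps the lines of the reply that match it, lines (a string "A,B") keeps lines A to B, and quiet returns only ok. A shift or turn number past 1, either way, is cut back to 1. Input that does not fit is refused with a message, and nothing moves.
- r.get_state(): the state, without advancing time (a new reading comes with each control period).
- r.capture(name): name is "scene" or "top" or "wrist"; returns a dict with "frame" (420x560x3 uint8, red, green, blue), "z_map" (420x560 float32, m along the optical axis (not along the pixel's ray), 0 where there is no reading), "fx", "fy", "cx", "cy" (pixels), "D" ([k1, k2, p1, p2, k3] as OpenCV has them; the pictures are not rectified), "cam_to_world" (4x4, takes a point from camera to world coordinates). Camera axes: x right, y down, z forward; pixel columns grow to the right and rows downward; lengths in m; the calibration is good to about 2 mm. A picture is of the moment at which its call begins.
- r.close_job(): hands the job in; it is judged then, once.
The state is a dict: "time_s": time; "joints": joint angles; "qd": joint speeds; "joint_torque": joint torques, N m; "tcp_pos": TCP position; "eef_rot": TCP orientation; "contact_force": force on the tool from outside, world axes, zero at the start; "moment": the same for the moment, N m; "gripper_width": finger opening in m; "gripper_force": force on a finger pad.
Only numpy, scipy, OpenCV 4.12 (cv2) and the standard library are available. Lean on these libraries where they do the work, as an engineer would, in place of code of your own. Each camera call takes 0.05 s, during which the arm holds its last target. There are 200 camera calls.

## Working session

There is one attempt and no reset: what is moved stays moved. The work goes in short steps, Python scripts to look and compute and a tool call to move; the robot and the scene stay as the last step left them, time stands still between calls to the robot, and variables do not carry over. Pictures are saved under pics/ and viewed, at most 14 in all, crops included, and the job is handed in when it is done.

```bash
ls; mkdir -p pics
```

Run:
```python
from plant import r
import cv2
s=r.get_state();print(s,r.grip_depth)
for n in("top","scene"):
    c=r.capture(n);cv2.imwrite(f"pics/{n}0.png",c["frame"][:,:,::-1])
    print(n,c["cam_to_world"],c["fx"],c["D"])
```

```text
pics
plant.py
{'time_s': 0.0, 'joints': array([-5.00704751e+01,  2.05916253e+01,  6.32353013e-01, -1.88081174e-02,
       -7.01359538e+01, -1.65084081e+01]), 'qd': array([-0.019052  ,  0.03210699, -0.02253058, -0.01592456,  0.00915913,
       -0.11502049]), 'joint_torque': array([ 1.91359875e-03, -5.82714272e+01,  2.93061680e+01,  6.99740097e+00,
        6.91430309e-03, -1.99353390e-04]), 'tcp_pos': array([ 0.26808526, -0.61893508,  0.22561388]), 'eef_rot': array([ 1.79903675e+02, -1.01096498e-02, -1.56585280e+02]), 'contact_force': array([ 0.51084881, -0.28500524,  0.30747786]), 'moment': array([ 0.00694418, -0.0081059 , -0.00792929]), 'gripper_force': 0.0, 'gripper_width': 0.08748253230310168} 0.0188
top [[ 0.00590385 -0.98489217  0.17306806  0.37538905]
 [-0.99997439 -0.00511454  0.00500628  0.04325129]
 [-0.00404548 -0.17309318 -0.98489714  0.95984973]
 [ 0.          0.          0.          1.        ]] 478.4637991526863 [0.0137319 0.        0.        0.        0.       ]
scene [[-0.74017747 -0.44824209  0.50121486  0.09757181]
 [-0.67209596  0.5160199  -0.5310466   0.54903164]
 [-0.0205994  -0.72993321 -0.683208    0.68261847]
 [ 0.          0.          0.          1.        ]] 515.411142133245 [-0.00965879  0.          0.          0.          0.        ]
```

View pics/top0.png

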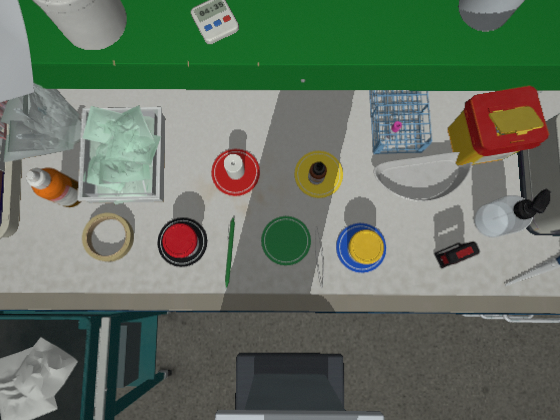

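Create h.py:
```python
from plant import r
import numpy as np, cv2
from scipy.optimize import least_squares
def look(n="top"):
    c=r.capture(n); K=np.array([[c["fx"],0,c["cx"]],[0,c["fy"],c["cy"]],[0,0,1.]])
    v,u=np.mgrid[:420,:560]
    p=cv2.undistortPoints(np.stack([u,v],-1).reshape(-1,1,2).astype(float),K,np.array(c["D"])).reshape(420,560,2)
    ray=np.dstack([p,np.ones((420,560))]); T=c["cam_to_world"]
    P=(ray*c["z_map"][...,None])@T[:3,:3].T+T[:3,3]; P[c["z_map"]==0]=np.nan
    d=ray@T[:3,:3].T
    plane=lambda z: T[:3,3]+d*((z-T[2,3])/d[...,2])[...,None]
    return c,P,plane
def circ(pts,R):  # fit circle of known R to the outline
    h=cv2.convexHull(pts.astype(np.float32))[:,0]
    f=least_squares(lambda c:np.hypot(*(h-c).T)-R,h.mean(0),loss="soft_l1",f_scale=.001)
    (m,rad)=cv2.minEnclosingCircle(h); return f.x,rad,np.array(m)
```

Run:
```python
from h import *
c,P,pl=look(); hsv=cv2.cvtColor(c["frame"],cv2.COLOR_RGB2HSV)
M={"red":(235,172),"yellow":(319,174),"black":(182,242),"green":(286,241),"blue":(361,246)}
X=pl(.004)[...,:2]
H,S,V=[hsv[...,i].astype(int) for i in range(3)]
tests={"red":((H<8)|(H>172))&(S>150),"yellow":(abs(H-27)<6)&(S>150),"black":(V<60),"green":(abs(H-65)<20)&(S>120),"blue":(abs(H-110)<12)&(S>120)}
for n,(u,v) in M.items():
    near=np.hypot(*(X-X[v,u]).transpose(2,0,1))<.06
    m=tests[n]&near&(P[...,2]<.012)
    lab=cv2.morphologyEx(m.astype(np.uint8),cv2.MORPH_OPEN,np.ones((2,2)))
    print(n,m.sum(),*circ(X[lab>0],.05))
    up=near&(P[...,2]>.05)
    if up.sum()>10:
        z=np.nanmax(P[...,2][up]); t=up&(P[...,2]>z-.006); q=P[...,:2][t]
        print("   obj top",z,t.sum(),q.mean(0),circ(q,.0325)[1:])
        for lo in(.02,.035,.05,.062,.072,.09): 
            k=near&(P[...,2]>lo)&(P[...,2]<lo+.012); 
            if k.sum(): print("    ",lo,k.sum(),P[k].min(0)[:2],P[k].max(0)[:2])
# tall map
g={}
k=np.isfinite(P[...,2])&(P[...,2]>.08)
for x,y,z in P[k]:
    a=(int(x//.1),int(y//.1)); g[a]=max(g.get(a,0),round(float(z),2))
print(sorted(g.items()))
```

```text
red 1097 [0.61645594 0.12675173] 0.049418795853853226 [0.61645019 0.1275893 ]
   obj top 0.07174375870331351 220 [0.62052565 0.12892006] (0.018647851422429085, array([0.62048328, 0.12940356]))
     0.02 22 [0.60269856 0.11170514] [0.61549076 0.14432787]
     0.035 32 [0.60222224 0.110972  ] [0.62621168 0.14465422]
     0.05 33 [0.60219099 0.11158531] [0.62507424 0.14305454]
     0.062 278 [0.6023154 0.1110785] [0.63809857 0.14586217]
yellow 1213 [ 0.61223848 -0.04231791] 0.04934215918183327 [ 0.61294413 -0.04339422]
   obj top 0.10771432957515215 23 [ 0.60841703 -0.03430928] (0.005605531856417656, array([ 0.60773778, -0.03298534]))
     0.02 25 [ 0.59226288 -0.04863107] [ 0.60976995 -0.01830604]
     0.035 22 [ 0.59181608 -0.04713348] [ 0.60389818 -0.01924228]
     0.05 41 [ 0.59217325 -0.0509898 ] [ 0.62201249 -0.01858493]
     0.062 92 [ 0.59332917 -0.05092368] [ 0.62336582 -0.01983265]
     0.072 64 [ 0.59726758 -0.04566416] [ 0.61838324 -0.02439665]
     0.09 28 [ 0.60201196 -0.04189027] [ 0.6150755  -0.02864885]
black 641 [0.47203531 0.23013922] 0.04927511513233185 [0.47224692 0
[... 903 characters left out ...]
09277]
     0.072 144 [ 0.43259323 -0.15133993] [ 0.49025321 -0.09266048]
[((4, -5), 0.11), ((4, -4), 0.12), ((4, -3), 0.08), ((5, -5), 0.19), ((5, -4), 0.2), ((5, -1), 0.08), ((5, 3), 0.09), ((5, 4), 0.17), ((6, -5), 0.18), ((6, -4), 0.18), ((6, -2), 0.1), ((6, -1), 0.11), ((6, 2), 0.09), ((6, 3), 0.09), ((6, 4), 0.24), ((6, 5), 0.19), ((7, -5), 0.23), ((7, -4), 0.23), ((7, -3), 0.23), ((7, -2), 0.23), ((7, -1), 0.23), ((7, 0), 0.23), ((7, 1), 0.24), ((7, 2), 0.27), ((7, 3), 0.36), ((7, 4), 0.24), ((7, 5), 0.23), ((8, -5), 0.23), ((8, -4), 0.31), ((8, -3), 0.31), ((8, -2), 0.23), ((8, -1), 0.23), ((8, 0), 0.23), ((8, 1), 0.24), ((8, 2), 0.31), ((8, 3), 0.31), ((8, 4), 0.24), ((8, 5), 0.24)]
```

View pics/scene0.png

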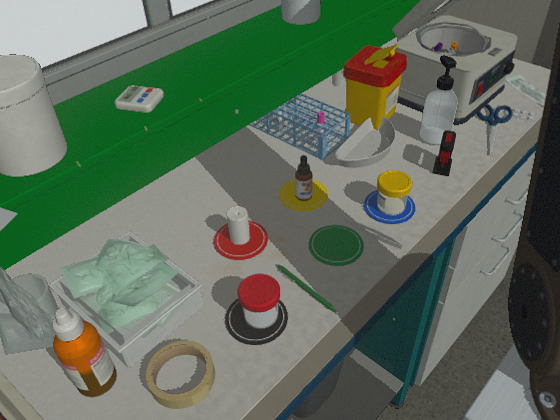

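The top and scene views agree: the gauze is on red (top view 235,172), the bottle on yellow (319,174), the red cup on black (182,242) and the yellow cup on blue (361,246). Green (286,241) is empty. A ledge about 0.23 m high stands behind x≈0.7.

Next I check clearances under the gripper body and work out the first move.

Add to h.py:
```python
from scipy.spatial.transform import Rotation as Ro
def delta(x,y,z,yaw=None):
    s=r.get_state(); R=Ro.from_euler("xyz",s["eef_rot"],degrees=True)
    G=R if yaw is None else Ro.from_euler("xyz",[180,0,yaw],degrees=True)
    d=R.inv().apply(np.array([x,y,z])-s["tcp_pos"])
    print("d",d.round(4),"rot",(R.inv()*G).as_rotvec(degrees=True).round(2),"|d|",np.linalg.norm(d).round(3),"tcp",s["tcp_pos"].round(4),s["eef_rot"].round(1),"j",s["joints"].round(0))
```

Run:
```python
from h import *
c,P,pl=look(); Q=P[np.isfinite(P[...,2])]
for n,o in dict(gauze=(.6205,.1285),bottle=(.6085,-.0345),red=(.471,.226),yel=(.461,-.1225),mr=(.6164,.127),my=(.6125,-.043),mk=(.472,.2305),mb=(.4625,-.1255),mg=(.4765,.0233)).items():
    for yaw in(-30,-15,0,15,30,90):
        a=np.radians(yaw); d=Q[:,:2]-o
        y=-d[:,0]*np.sin(a)+d[:,1]*np.cos(a); x=d[:,0]*np.cos(a)+d[:,1]*np.sin(a)
        m=(abs(y)<.107)&(abs(x)<.049)&(np.hypot(*d.T)>.042)
        print(n,yaw,Q[m][:,2].max().round(3),end="; ")
    print()
print("ledge front x",Q[(Q[:,2]>.15)&(abs(Q[:,1])<.2)][:,0].min())
delta(.62,.1285,.22,180)
```

```text
gauze -30 0.011; gauze -15 0.011; gauze 0 0.011; gauze 15 0.011; gauze 30 0.011; gauze 90 0.011; 
bottle -30 0.011; bottle -15 0.011; bottle 0 0.011; bottle 15 0.011; bottle 30 0.032; bottle 90 0.011; 
red -30 0.061; red -15 0.028; red 0 0.029; red 15 0.029; red 30 0.029; red 90 0.06; 
yel -30 0.011; yel -15 0.013; yel 0 0.013; yel 15 0.013; yel 30 0.014; yel 90 0.01; 
mr -30 0.011; mr -15 0.011; mr 0 0.011; mr 15 0.011; mr 30 0.011; mr 90 0.011; 
my -30 0.034; my -15 0.034; my 0 0.033; my 15 0.034; my 30 0.034; my 90 0.011; 
mk -30 0.061; mk -15 0.029; mk 0 0.029; mk 15 0.029; mk 30 0.029; mk 90 0.061; 
mb -30 0.011; mb -15 0.013; mb 0 0.013; mb 15 0.013; mb 30 0.013; mb 90 0.01; 
mg -30 0.072; mg -15 0.013; mg 0 0.013; mg 15 0.069; mg 30 0.012; mg 90 0.011; 
ledge front x 0.7440054778728498
d [-0.62    0.5462  0.0064] rot [ 5.000e-02 -2.000e-02  2.342e+01] |d| 0.826 tcp [ 0.2682 -0.6191  0.226 ] [ 179.9   -0.  -156.6] j [-50.  21.   1.  -0. -70. -17.]
```

Careful with the scale: shifts go in shares of 0.5 m and turns go in shares of 60 degrees. That gives: -0.3 m is -0.6, -0.27 m is -0.54, 23.4 degrees is 0.39.

{"fn": "nudge_tcp", "kwargs": {
  "steps": [
    [[-0.02,0.02,-0.04],[0,0,0.0167]],
    [[-0.06,0.06,-0.08],[0,0,0.0667]],
    [[-0.12,0.1,-0.12],[0,0,0.1167]],
    [[-0.18,0.16,-0.16],[0,0,0.1667]],
    [[-0.24,0.2,-0.16],[0,0,0.2167]],
    [[-0.3,0.26,-0.16],[0,0,0.2667]],
    [[-0.36,0.32,-0.16],[0,0,0.3167]],
    [[-0.42,0.36,-0.16],[0,0,0.35]],
    [[-0.48,0.42,-0.16],[0,0,0.39]],
    [[-0.54,0.46,-0.16],[0,0,0.39]],
    [[-0.58,0.5,-0.16],[0,0,0.39]],
    [[-0.6,0.52,-0.16],[0,0,0.39]]
  ],
  "jaw": 0.075
}}

```text
time_s: 1.2
tcp_pos: [0.4412, -0.2588, 0.3066]
eef_rot: [180.0, 0.0, -179.9]
contact_force: [-0.5, -0.8, 0.2]
gripper_width: 0.0751
gripper_force: 0.0
```

```bash
python3 -c "
from h import *
delta(.6205,.1285,.16,180)"
```

```text
d [-0.1802  0.3868  0.1469] rot [0.02 0.03 0.14] |d| 0.451 tcp [ 0.4412 -0.2588  0.3066] [ 180.     0.  -179.9] j [ -8.   2. -12.  -0. -76. -81.]
```

Converted, 0.387 m is 0.774, -0.16 m is -0.32.

{"fn": "nudge_tcp", "kwargs": {
  "steps": [
    [[-0.02,0.04,0],[0,0,0]],
    [[-0.04,0.1,0],[0,0,0]],
    [[-0.08,0.16,0],[0,0,0]],
    [[-0.12,0.24,0.02],[0,0,0]],
    [[-0.16,0.32,0.04],[0,0,0]],
    [[-0.2,0.4,0.08],[0,0,0]],
    [[-0.24,0.48,0.12],[0,0,0]],
    [[-0.28,0.56,0.16],[0,0,0]],
    [[-0.32,0.64,0.22],[0,0,0]],
    [[-0.34,0.71,0.26],[0,0,0]],
    [[-0.356,0.756,0.286],[0,0,0]],
    [[-0.36,0.774,0.294],[0,0,0]]
  ]
}}

```text
time_s: 2.2
tcp_pos: [0.6202, 0.1274, 0.1578]
eef_rot: [-180.0, -0.1, -180.0]
contact_force: [1.6, -0.2, 0.0]
gripper_width: 0.0751
gripper_force: 0.0
```

Run:
```python
from h import *
c,P,pl=look("wrist"); cv2.imwrite("pics/w1.png",c["frame"][:,:,::-1])
t=(P[...,2]>.06)&(P[...,2]<.08)&(np.hypot(P[...,0]-.62,P[...,1]-.128)<.05); q=P[...,:2][t]
print(t.sum(),np.median(P[...,2][t]), *circ(q,.019) if t.sum()>9 else 0)
delta(.6205,.1285,.034,180)
```

```text
1632 0.06554284300908023 [0.61959076 0.13003222] 0.0186045803129673 [0.61940318 0.12985741]
d [-0.0005 -0.0029  0.1198] rot [-0.06 -0.23  0.13] |d| 0.12 tcp [0.6205 0.1315 0.1538] [-179.9   -0.2 -179.9] j [  30.   20.  -10.   -0.  -60. -119.]
```

View pics/w1.png

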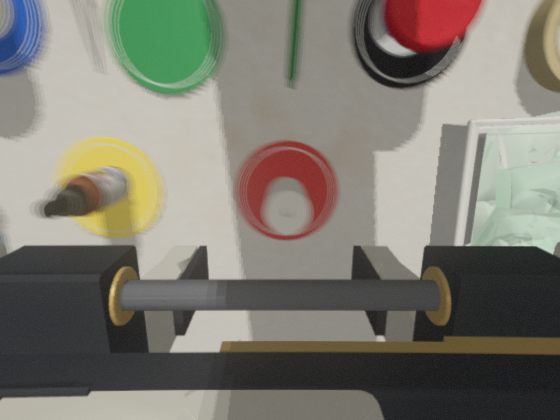

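The blurred wrist view shows the gauze on the red mat at (288,205), between the fingers. I let the arm settle and re-measure the objects and mats from here.

Run:
```python
from h import *
c,P,pl=look("wrist"); cv2.imwrite("pics/w2.png",c["frame"][:,:,::-1])
def obj(x,y,lo,hi,R):
    t=(P[...,2]>lo)&(P[...,2]<hi)&(np.hypot(P[...,0]-x,P[...,1]-y)<.05); q=P[...,:2][t]
    print(t.sum(),np.median(P[...,2][t]),*circ(q,R))
obj(.62,.128,.06,.08,.019); obj(.6085,-.0345,.1,.12,.0065)
X=pl(.004)[...,:2]; hsv=cv2.cvtColor(c["frame"],cv2.COLOR_RGB2HSV).astype(int); H,S=hsv[...,0],hsv[...,1]
for n,o,m in(("red",(.6164,.127),((H<8)|(H>172))&(S>120)),("yellow",(.6125,-.043),(abs(H-27)<6)&(S>130)),("green",(.4765,.0233),(abs(H-65)<20)&(S>120))):
    m=m&(np.hypot(*(X-o).transpose(2,0,1))<.06)
    m=cv2.morphologyEx(m.astype(np.uint8),cv2.MORPH_OPEN,np.ones((3,3)))>0
    print(n,m.sum(),*circ(X[m],.05))
delta(.6205,.1295,.034,180)
```

```text
1678 0.06558329230382523 [0.61959063 0.12974456] 0.01852796971797943 [0.61932588 0.12987506]
242 0.10233206438666677 [ 0.60786835 -0.03415818] 0.006258630193769932 [ 0.60783255 -0.03380586]
red 5033 [0.61733022 0.1301682 ] 0.04921169951558113 [0.61712974 0.13034301]
yellow 4519 [ 0.61437222 -0.03878138] 0.04902750626206398 [ 0.6139636  -0.03991848]
green 7876 [0.50131451 0.02667885] 0.04877588525414467 [0.47765812 0.02651456]
d [-0.0017  0.0007  0.1211] rot [-0.11 -0.29  0.19] |d| 0.121 tcp [0.6195 0.129  0.1551] [-179.9   -0.3 -179.8] j [  29.   20.  -10.   -0.  -60. -119.]
```

Converted, 0.12 m is 0.24, 0.114 m is 0.228.

{"fn": "nudge_tcp", "kwargs": {
  "steps": [
    [[0,0,0.02],[0,0,0]],
    [[0,0,0.06],[0,0,0]],
    [[0,0,0.11],[0,0,0]],
    [[0,0,0.16],[0,0,0]],
    [[0,0,0.2],[0,0,0]],
    [[0,0,0.228],[0,0,0]],
    [[0,0,0.24],[0,0,0]],
    [[0,0,0.24],[0,0,0]]
  ]
}}

```text
time_s: 2.97
tcp_pos: [0.6192, 0.1242, 0.0383]
eef_rot: [-179.9, -0.1, 180.0]
contact_force: [-0.4, -0.6, 0.2]
gripper_width: 0.0751
gripper_force: 0.0
```

{"fn": "nudge_tcp", "kwargs": {
  "steps": [
    [[0,0,0],[0,0,0]],
    [[0,0,0],[0,0,0]],
    [[0,0,0],[0,0,0]],
    [[0,0,0],[0,0,0]],
    [[0,0,0],[0,0,0]],
    [[0,0,0],[0,0,0]]
  ],
  "jaw": 0.025,
  "squeeze": 12
}}

```text
time_s: 3.47
tcp_pos: [0.6203, 0.1257, 0.0401]
eef_rot: [180.0, 0.0, -180.0]
contact_force: [0.2, 0.6, 0.1]
gripper_width: 0.0405
gripper_force: 0.1
```

{"fn": "nudge_tcp", "kwargs": {
  "steps": [
    [[0,0,0],[0,0,0]],
    [[0,0,0],[0,0,0]],
    [[0,0,0],[0,0,0]],
    [[0,0,0],[0,0,0]],
    [[0,0,0],[0,0,0]],
    [[0,0,0],[0,0,0]]
  ],
  "jaw": 0.025,
  "squeeze": 12
}}

```text
time_s: 3.97
tcp_pos: [0.6203, 0.1257, 0.04]
eef_rot: [180.0, 0.0, -180.0]
contact_force: [-1.7, 0.9, 5.7]
gripper_width: 0.037
gripper_force: 12.0
```

{"fn": "nudge_tcp", "kwargs": {
  "steps": [
    [[0,0,-0.006],[0,0,0]],
    [[0,0,-0.02],[0,0,0]],
    [[0,0,-0.05],[0,0,0]],
    [[0,0,-0.1],[0,0,0]],
    [[0,0,-0.15],[0,0,0]],
    [[0,0,-0.18],[0,0,0]],
    [[0,0,-0.19],[0,0,0]],
    [[0,0,-0.19],[0,0,0]]
  ]
}}

```text
time_s: 4.63
tcp_pos: [0.6207, 0.1258, 0.1363]
eef_rot: [179.9, 0.1, -180.0]
contact_force: [0.3, -0.1, -1.4]
gripper_width: 0.0372
gripper_force: 12.0
```

```bash
python3 -c "
from h import *
for i in range(4): print(r.get_state()['tcp_pos'].round(4)); r.capture('wrist')
delta(.477,.025,.135,180)"
```

```text
[0.6207 0.1258 0.1363]
[0.6199 0.1255 0.1348]
[0.6195 0.1253 0.1338]
[0.6192 0.1252 0.1333]
d [ 0.1422 -0.1001 -0.0015] rot [-0.05 -0.13  0.01] |d| 0.174 tcp [0.6192 0.1252 0.1331] [-1.799e+02 -1.000e-01 -1.800e+02] j [  29.   21.  -12.   -0.  -57. -119.]
```

Add to h.py:
```python
def held(R,lo,hi):   # top of what is held, wrist camera, relative to the TCP
    c,P,pl=look("wrist"); t=r.get_state()["tcp_pos"]
    k=(P[...,2]>t[2]+lo)&(P[...,2]<t[2]+hi)&(np.hypot(P[...,0]-t[0],P[...,1]-t[1])<R+.012)
    k=cv2.morphologyEx(k.astype(np.uint8),cv2.MORPH_OPEN,np.ones((3,3)))>0
    q=P[...,:2][k]; f=circ(q,R); print("held",k.sum(),(f[0]-t[:2]).round(4),f[1],(f[2]-t[:2]).round(4)); return c,P,pl
def mat(n,o,im=None):
    c,P,pl=im or look("wrist"); X=pl(.004)[...,:2]; hsv=cv2.cvtColor(c["frame"],cv2.COLOR_RGB2HSV).astype(int); H,S,V=hsv[...,0],hsv[...,1],hsv[...,2]
    m={"red":((H<8)|(H>172))&(S>120),"yellow":(abs(H-27)<6)&(S>130),"green":(abs(H-65)<20)&(S>120),"blue":(abs(H-110)<12)&(S>120),"black":V<60}[n]
    m=m&(np.hypot(*(X-np.array(o)).transpose(2,0,1))<.056)&(abs(P[...,2]-.004)<.012)
    m=cv2.morphologyEx(m.astype(np.uint8),cv2.MORPH_OPEN,np.ones((3,3)))>0
    f=circ(X[m],.05); print(n,m.sum(),f[0].round(4),f[1],f[2].round(4))
```

Run:
```python
from h import *
im=held(.019,.018,.04); mat("green",(.477,.025),im); mat("red",(.617,.129),im); mat("yellow",(.613,-.04),im); mat("black",(.4725,.233),im);cv2.imwrite("pics/w3.png",im[0]["frame"][:,:,::-1])
```

```text
held 4036 [-0.001  0.001] 0.02906312420964241 [-0.0109 -0.    ]
green 8420 [0.5063 0.0247] 0.04894037917256355 [0.4781 0.027 ]
red 6541 [0.6185 0.1305] 0.04924922063946724 [0.6173 0.1306]
yellow 4114 [ 0.6131 -0.04  ] 0.04862452670931816 [ 0.6146 -0.0393]
black 3737 [0.4725 0.2344] 0.049039725214242935 [0.4745 0.2333]
```

View pics/w3.png

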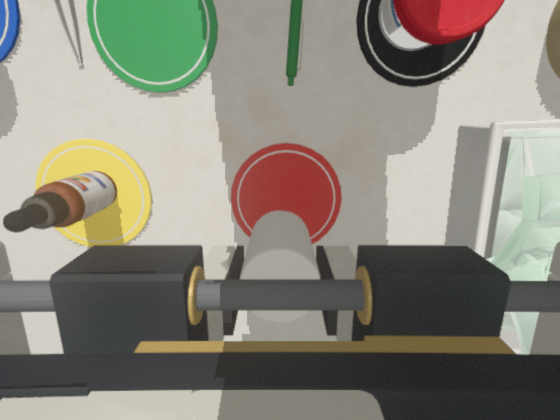

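The gauze is held upright, midway between the fingers (about 282,250), with the green mat at upper left (155,25). I carry it to green.

Converted, 0.142 m is 0.284, 0.129 m is 0.258.

{"fn": "nudge_tcp", "kwargs": {
  "steps": [
    [[0.008,-0.006,0],[0,0,0]],
    [[0.028,-0.02,0],[0,0,0]],
    [[0.06,-0.042,0],[0,0,0]],
    [[0.1,-0.07,0],[0,0,0]],
    [[0.144,-0.1,0],[0,0,0]],
    [[0.188,-0.132,0],[0,0,0]],
    [[0.228,-0.16,0],[0,0,0]],
    [[0.258,-0.182,0],[0,0,0]],
    [[0.276,-0.196,0],[0,0,0]],
    [[0.284,-0.2,0],[0,0,0]],
    [[0.284,-0.2,0],[0,0,0]],
    [[0.284,-0.2,0],[0,0,0]]
  ]
}}

```text
time_s: 5.88
tcp_pos: [0.4789, 0.0259, 0.1347]
eef_rot: [180.0, 0.0, -180.0]
contact_force: [0.7, 0.5, -0.4]
gripper_width: 0.0369
gripper_force: 12.0
```

{"fn": "nudge_tcp", "kwargs": {
  "steps": [
    [[0,0,0.02],[0,0,0]],
    [[0,0,0.05],[0,0,0]],
    [[0,0,0.09],[0,0,0]],
    [[0,0,0.126],[0,0,0]],
    [[0,0,0.152],[0,0,0]],
    [[0,0,0.168],[0,0,0]],
    [[0,0,0.174],[0,0,0]],
    [[0,0,0.174],[0,0,0]]
  ]
}}

```text
time_s: 6.55
tcp_pos: [0.4784, 0.0257, 0.0469]
eef_rot: [-180.0, -0.1, -180.0]
contact_force: [-1.1, 0.6, -0.5]
gripper_width: 0.0371
gripper_force: 12.0
```

```bash
python3 -c "
from h import *
for i in range(3): s=r.get_state();print(s['tcp_pos'].round(4),s['contact_force'].round(1)); r.capture('wrist')
delta(.477,.025,.0395,180)"
```

```text
[0.4784 0.0257 0.0469] [-1.1  0.6 -0.5]
[0.4786 0.0257 0.0476] [-1.   0.6 -0.3]
[0.4788 0.0258 0.048 ] [-0.2  1.   0.5]
d [ 0.0019 -0.0008  0.0087] rot [0.02 0.07 0.04] |d| 0.009 tcp [0.4789 0.0258 0.0482] [ 1.8e+02  1.0e-01 -1.8e+02] j [  27.   14.  -37.    0.  -40. -117.]
```

Converted, 0.0085 m is 0.017, 0.007 m is 0.014.

{"fn": "nudge_tcp", "kwargs": {
  "steps": [
    [[0.002,0,0.008],[0,0,0]],
    [[0.004,0,0.014],[0,0,0]],
    [[0.004,0,0.017],[0,0,0]],
    [[0.004,0,0.017],[0,0,0]],
    [[0.004,0,0.017],[0,0,0]]
  ]
}}

```text
time_s: 7.12
tcp_pos: [0.4763, 0.0256, 0.0396]
eef_rot: [180.0, 0.0, -180.0]
contact_force: [-2.1, 0.7, 5.1]
gripper_width: 0.0373
gripper_force: 12.0
```

{"fn": "nudge_tcp", "kwargs": {
  "steps": [
    [[0,0,0],[0,0,0]],
    [[0,0,0],[0,0,0]],
    [[0,0,0],[0,0,0]],
    [[0,0,0],[0,0,0]],
    [[0,0,0],[0,0,0]],
    [[0,0,0],[0,0,0]]
  ],
  "jaw": 0.07
}}

```text
time_s: 7.62
tcp_pos: [0.4761, 0.0254, 0.039]
eef_rot: [-180.0, -0.0, -180.0]
contact_force: [-0.1, 0.9, -1.0]
gripper_width: 0.0687
gripper_force: 0.0
```

{"fn": "nudge_tcp", "kwargs": {
  "steps": [
    [[0,0,-0.02],[0,0,0]],
    [[0,0,-0.06],[0,0,0]],
    [[0,0,-0.12],[0,0,0]],
    [[0,0,-0.19],[0,0,0]],
    [[0,0,-0.26],[0,0,0]],
    [[0,0,-0.31],[0,0,0]],
    [[0,0,-0.33],[0,0,0]],
    [[0,0,-0.33],[0,0,0]],
    [[0,0,-0.33],[0,0,0]]
  ],
  "jaw": 0.088
}}

```text
time_s: 8.37
tcp_pos: [0.4759, 0.0256, 0.2039]
eef_rot: [180.0, 0.0, -180.0]
contact_force: [0.7, 0.0, -0.2]
gripper_width: 0.0873
gripper_force: 0.0
```

Run:
```python
from h import *
r.capture("wrist");r.capture("wrist");im=held(.019,-.15,-.13); c,P,pl=im
t=(P[...,2]>.055)&(P[...,2]<.08)&(np.hypot(P[...,0]-.477,P[...,1]-.025)<.04); q=P[...,:2][t]
print("gauze",circ(q,.019)); mat("green",(.477,.025),im); mat("black",(.4725,.233),im)
cv2.imwrite("pics/w4.png",c["frame"][:,:,::-1])
t=(P[...,2]>.06)&(P[...,2]<.085)&(np.hypot(P[...,0]-.471,P[...,1]-.226)<.045); q=P[...,:2][t]
print("redcup",circ(q,.0325))
delta(.471,.2275,.15,180)
```

```text
held 1268 [-0.0001  0.0005] 0.01855713687837124 [-0.0004  0.0005]
gauze (array([0.47517229, 0.02575105]), 0.01855713687837124, array([0.47485361, 0.02567179]))Traceback (most recent call last):
  File "<stdin>", line 4, in <module>
  File "h.py", line 33, in mat
    f=circ(X[m],.05); print(n,m.sum(),f[0].round(4),f[1],f[2].round(4))
  File "h.py", line 14, in circ
    h=cv2.convexHull(pts.astype(np.float32))[:,0]
      ~~~~~~~~~~~~~~~~~~~~~~~~~~~~~~~~~~~~~~^^^^^
TypeError: 'NoneType' object is not subscriptable
```

```bash
sed -i 's/&(abs(P\[...,2\]-.004)<.012)/\&~(P[...,2]>.02)/; s/    f=circ(X\[m\],.05); print(n/    if m.sum()<20: print(n,"unseen"); return\n    f=circ(X[m],.05); print(n/' h.py
```

Run:
```python
from h import *
im=look("wrist");c,P,pl=im; cv2.imwrite("pics/w4.png",c["frame"][:,:,::-1])
mat("green",(.477,.025),im); mat("black",(.4725,.233),im); mat("blue",(.463,-.1235),im)
for o in((.471,.226),(.461,-.1225)):
    t=(P[...,2]>.06)&(P[...,2]<.085)&(np.hypot(P[...,0]-o[0],P[...,1]-o[1])<.045); q=P[...,:2][t]
    print("cup",t.sum(),circ(q,.0325) if t.sum()>20 else 0)
delta(.471,.2275,.15,180)
```

```text
green unseen
black 1592 [0.4742 0.2345] 0.04894848167896271 [0.4731 0.233 ]
blue 1505 [ 0.4654 -0.1241] 0.04871705546975136 [ 0.4637 -0.1226]
cup 4282 (array([0.46999514, 0.226214  ]), 0.03277105465531349, array([0.47002697, 0.22624718]))
cup 4174 (array([ 0.46006375, -0.12234364]), 0.03285665810108185, array([ 0.46013719, -0.12237468]))
d [0.0042 0.2024 0.0525] rot [-0.06 -0.14  0.01] |d| 0.209 tcp [0.4754 0.0252 0.2027] [-1.799e+02 -1.000e-01 -1.800e+02] j [  27.    3.  -26.   -0.  -62. -117.]
```

View pics/w4.png

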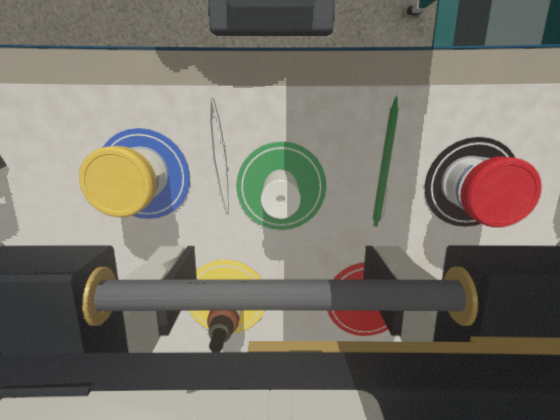

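The wrist view shows the gauze standing in the green mat (281,190). The red cup is at (495,190) on black and the yellow cup at (120,180) on blue. Next is the red cup.

Converted, 0.201 m is 0.402, 0.06 m is 0.12.

{"fn": "nudge_tcp", "kwargs": {
  "steps": [
    [[0.002,0.016,0],[0,0,0]],
    [[0.004,0.05,0],[0,0,0]],
    [[0.006,0.1,0],[0,0,0]],
    [[0.008,0.16,0.02],[0,0,0]],
    [[0.01,0.22,0.04],[0,0,0]],
    [[0.01,0.28,0.06],[0,0,0]],
    [[0.01,0.34,0.09],[0,0,0]],
    [[0.01,0.38,0.12],[0,0,0]],
    [[0.01,0.398,0.14],[0,0,0]],
    [[0.01,0.402,0.15],[0,0,0]],
    [[0.01,0.402,0.15],[0,0,0]],
    [[0.01,0.402,0.15],[0,0,0]]
  ]
}}

```text
time_s: 9.57
tcp_pos: [0.4708, 0.2258, 0.1289]
eef_rot: [-179.9, -0.0, -180.0]
contact_force: [0.6, -0.3, 0.4]
gripper_width: 0.0878
gripper_force: 0.0
```

```bash
python3 -c "
from h import *
r.capture('wrist');r.capture('wrist')
delta(.470,.2262,.043,180)"
```

```text
d [0.0014 0.0004 0.0868] rot [ 0.03  0.04 -0.03] |d| 0.087 tcp [0.4713 0.2258 0.1298] [180.   0. 180.] j [  47.   11.  -26.    0.  -53. -137.]
```

Converted, 0.086 m is 0.172, 0.084 m is 0.168.

{"fn": "nudge_tcp", "kwargs": {
  "steps": [
    [[0.002,0,0.016],[0,0,0]],
    [[0.002,0,0.044],[0,0,0]],
    [[0.002,0,0.084],[0,0,0]],
    [[0.002,0,0.124],[0,0,0]],
    [[0.002,0,0.152],[0,0,0]],
    [[0.002,0,0.168],[0,0,0]],
    [[0.002,0,0.172],[0,0,0]],
    [[0.002,0,0.172],[0,0,0]]
  ]
}}

```text
time_s: 10.33
tcp_pos: [0.4701, 0.2261, 0.0429]
eef_rot: [-180.0, -0.0, 180.0]
contact_force: [0.2, 0.5, -0.4]
gripper_width: 0.0873
gripper_force: 0.0
```

{"fn": "nudge_tcp", "kwargs": {
  "steps": [
    [[0,0,0],[0,0,0]],
    [[0,0,0],[0,0,0]],
    [[0,0,0],[0,0,0]],
    [[0,0,0],[0,0,0]],
    [[0,0,0],[0,0,0]],
    [[0,0,0],[0,0,0]],
    [[0,0,0],[0,0,0]],
    [[0,0,0],[0,0,0]]
  ],
  "jaw": 0.05,
  "squeeze": 15
}}

```text
time_s: 11.0
tcp_pos: [0.4703, 0.2268, 0.0435]
eef_rot: [180.0, 0.0, -180.0]
contact_force: [-1.8, 0.6, 5.6]
gripper_width: 0.0619
gripper_force: 15.0
```

Converted, -0.12 m is -0.24, -0.117 m is -0.234.

{"fn": "nudge_tcp", "kwargs": {
  "steps": [
    [[0,0,-0.006],[0,0,0]],
    [[0,0,-0.024],[0,0,0]],
    [[0,0,-0.06],[0,0,0]],
    [[0,0,-0.11],[0,0,0]],
    [[0,0,-0.17],[0,0,0]],
    [[0,0,-0.214],[0,0,0]],
    [[0,0,-0.234],[0,0,0]],
    [[0,0,-0.24],[0,0,0]],
    [[0,0,-0.24],[0,0,0]]
  ]
}}

```text
time_s: 11.75
tcp_pos: [0.47, 0.2265, 0.1635]
eef_rot: [179.9, 0.0, -180.0]
contact_force: [-0.6, -0.1, -1.2]
gripper_width: 0.0617
gripper_force: 15.0
```

Run:
```python
from h import *
r.capture("wrist");im=look("wrist");c,P,pl=im; cv2.imwrite("pics/w5.png",c["frame"][:,:,::-1])
mat("red",(.617,.13),im);mat("black",(.473,.2338),im);mat("yellow",(.614,-.0395),im)
delta(.617,.130,.16,180)
```

```text
red 713 [0.5889 0.1488] 0.02569277212023735 [0.6264 0.1522]
black unseen
yellow unseen
d [-0.1477 -0.0959  0.0017] rot [-0.06 -0.09  0.  ] |d| 0.176 tcp [0.4693 0.2259 0.1619] [-1.799e+02 -1.000e-01 -1.800e+02] j [  47.    9.  -24.   -0.  -57. -137.]
```

View pics/w5.png

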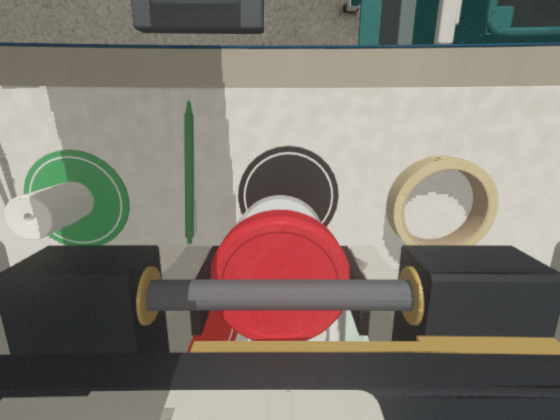

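The red cup is held squarely (282,275) above the black mat (288,192). I carry it to red.

Converted, -0.1475 m is -0.295, -0.02 m is -0.04.

{"fn": "nudge_tcp", "kwargs": {
  "steps": [
    [[-0.008,-0.006,0],[0,0,0]],
    [[-0.028,-0.018,0],[0,0,0]],
    [[-0.06,-0.04,0],[0,0,0]],
    [[-0.104,-0.068,0],[0,0,0]],
    [[-0.15,-0.098,0],[0,0,0]],
    [[-0.196,-0.128,0],[0,0,0]],
    [[-0.236,-0.154,0],[0,0,0]],
    [[-0.268,-0.174,0],[0,0,0]],
    [[-0.286,-0.186,0],[0,0,0]],
    [[-0.295,-0.192,0],[0,0,0]],
    [[-0.295,-0.192,0],[0,0,0]],
    [[-0.295,-0.192,0],[0,0,0]]
  ]
}}

```text
time_s: 12.85
tcp_pos: [0.6171, 0.1304, 0.1625]
eef_rot: [-180.0, -0.1, 180.0]
contact_force: [-1.0, 0.0, -0.1]
gripper_width: 0.0619
gripper_force: 15.0
```

```bash
python3 -c "
from h import *
r.capture('wrist');r.capture('wrist')
delta(.617,.130,.0425,180)"
```

```text
d [-1.000e-04 -1.000e-03  1.206e-01] rot [ 0.   -0.01  0.06] |d| 0.121 tcp [0.6169 0.131  0.1631] [ 180.    -0.  -179.9] j [  30.   19.  -10.   -0.  -61. -120.]
```

Converted, 0.1195 m is 0.239, 0.117 m is 0.234.

{"fn": "nudge_tcp", "kwargs": {
  "steps": [
    [[0,-0.002,0.016],[0,0,0]],
    [[0,-0.002,0.05],[0,0,0]],
    [[0,-0.002,0.1],[0,0,0]],
    [[0,-0.002,0.15],[0,0,0]],
    [[0,-0.002,0.188],[0,0,0]],
    [[0,-0.002,0.212],[0,0,0]],
    [[0,-0.002,0.222],[0,0,0]],
    [[0,-0.002,0.228],[0,0,0]],
    [[0,-0.002,0.234],[0,0,0]],
    [[0,-0.002,0.239],[0,0,0]],
    [[0,-0.002,0.239],[0,0,0]],
    [[0,-0.002,0.239],[0,0,0]]
  ]
}}

```text
time_s: 13.95
tcp_pos: [0.6179, 0.1297, 0.0442]
eef_rot: [180.0, 0.1, -180.0]
contact_force: [-0.4, -0.1, -1.0]
gripper_width: 0.0619
gripper_force: 15.0
```

Converted, 0.0015 m is 0.003, 0.001 m is 0.002.

{"fn": "nudge_tcp", "kwargs": {
  "steps": [
    [[0,0,0.002],[0,0,0]],
    [[0,0,0.003],[0,0,0]],
    [[0,0,0.003],[0,0,0]],
    [[0,0,0.003],[0,0,0]]
  ]
}}

```text
time_s: 14.28
tcp_pos: [0.6183, 0.1298, 0.0436]
eef_rot: [180.0, 0.1, -180.0]
contact_force: [-1.8, 0.0, 7.3]
gripper_width: 0.0617
gripper_force: 15.0
```

{"fn": "nudge_tcp", "kwargs": {
  "steps": [
    [[0,0,0],[0,0,0]],
    [[0,0,0],[0,0,0]],
    [[0,0,0],[0,0,0]],
    [[0,0,0],[0,0,0]],
    [[0,0,0],[0,0,0]],
    [[0,0,0],[0,0,0]]
  ],
  "jaw": 0.088
}}

```text
time_s: 14.78
tcp_pos: [0.6175, 0.1295, 0.0419]
eef_rot: [-180.0, -0.0, -180.0]
contact_force: [0.4, 1.1, -0.1]
gripper_width: 0.087
gripper_force: 0.0
```

{"fn": "nudge_tcp", "kwargs": {
  "steps": [
    [[0,0,-0.02],[0,0,0]],
    [[0,0,-0.06],[0,0,0]],
    [[0,0,-0.12],[0,0,0]],
    [[0,0,-0.19],[0,0,0]],
    [[0,0,-0.26],[0,0,0]],
    [[0,0,-0.31],[0,0,0]],
    [[0,0,-0.33],[0,0,0]],
    [[0,0,-0.33],[0,0,0]],
    [[0,0,-0.33],[0,0,0]]
  ]
}}

```text
time_s: 15.53
tcp_pos: [0.6175, 0.1296, 0.2078]
eef_rot: [179.9, 0.1, -180.0]
contact_force: [-1.2, 0.3, -0.7]
gripper_width: 0.0879
gripper_force: 0.0
```

Run:
```python
from h import *
r.capture("wrist");im=look("wrist");c,P,pl=im; cv2.imwrite("pics/w6.png",c["frame"][:,:,::-1])
def obj(o,lo,hi,R):
    t=(P[...,2]>lo)&(P[...,2]<hi)&(np.hypot(P[...,0]-o[0],P[...,1]-o[1])<.045); q=P[...,:2][t]
    print("obj",t.sum(),circ(q,R) if t.sum()>20 else 0)
obj((.617,.13),.06,.085,.0325);obj((.608,-.034),.098,.12,.0065);obj((.608,-.034),.068,.08,.016)
mat("red",(.617,.13),im);mat("yellow",(.614,-.0395),im);mat("black",(.473,.2338),im)
delta(.608,-.034,.21,180)
```

```text
obj 3696 (array([0.61752544, 0.12943714]), 0.03266147896647453, array([0.61743563, 0.12956184]))
obj 193 (array([ 0.60779094, -0.03431602]), 0.006323224864900112, array([ 0.60759765, -0.03400976]))
obj 314 (array([ 0.60874374, -0.03906223]), 0.011921507306396961, array([ 0.607373  , -0.03388565]))
red 2003 [0.6188 0.1304] 0.049102939665317535 [0.6173 0.1306]
yellow 3251 [ 0.6154 -0.0389] 0.04886168614029884 [ 0.6142 -0.0396]
black 7010 [0.4844 0.2336] 0.049193356186151505 [0.4734 0.2333]
d [ 0.0088 -0.1633 -0.004 ] rot [-0.03 -0.11  0.01] |d| 0.164 tcp [0.6168 0.1293 0.2059] [-1.8e+02 -1.0e-01 -1.8e+02] j [  30.   17.   -7.   -0.  -66. -120.]
```

View pics/w6.png

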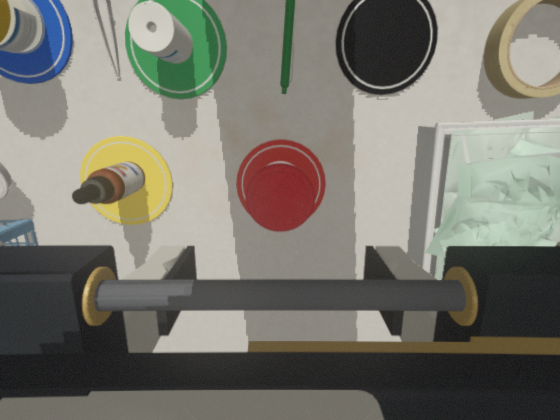

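The red cup stands centred on the red mat (281,190), within about 1 mm. Black (388,40) is free, so the bottle (115,185) is next.

Converted, -0.1633 m is -0.3266, 0.009 m is 0.018.

{"fn": "nudge_tcp", "kwargs": {
  "steps": [
    [[0.002,-0.01,0],[0,0,0]],
    [[0.004,-0.036,0],[0,0,0]],
    [[0.006,-0.072,0],[0,0,0]],
    [[0.008,-0.12,0],[0,0,0]],
    [[0.01,-0.17,0],[0,0,0]],
    [[0.012,-0.22,0],[0,0,0]],
    [[0.014,-0.264,0],[0,0,0]],
    [[0.016,-0.296,0],[0,0,0]],
    [[0.018,-0.316,0.01],[0,0,0]],
    [[0.018,-0.3266,0.03],[0,0,0]],
    [[0.018,-0.3266,0.05],[0,0,0]],
    [[0.018,-0.3266,0.06],[0,0,0]]
  ],
  "jaw": 0.075
}}

```text
time_s: 16.63
tcp_pos: [0.6075, -0.0338, 0.1745]
eef_rot: [-180.0, -0.2, 180.0]
contact_force: [0.1, 0.8, -0.8]
gripper_width: 0.0752
gripper_force: 0.0
```

```bash
python3 -c "
from h import *
r.capture('wrist');r.capture('wrist')
delta(.6078,-.034,.0455,180)"
```

```text
d [-0.0005 -0.0007  0.1295] rot [-0.03 -0.18  0.05] |d| 0.129 tcp [ 0.6077 -0.0333  0.175 ] [-180.    -0.2 -179.9] j [  15.   17.  -12.   -0.  -62. -105.]
```

Converted, 0.129 m is 0.258, 0.126 m is 0.252.

{"fn": "nudge_tcp", "kwargs": {
  "steps": [
    [[0,0,0.016],[0,0,0]],
    [[0,0,0.05],[0,0,0]],
    [[0,0,0.1],[0,0,0]],
    [[0,0,0.15],[0,0,0]],
    [[0,0,0.2],[0,0,0]],
    [[0,0,0.234],[0,0,0]],
    [[0,0,0.252],[0,0,0]],
    [[0,0,0.258],[0,0,0]],
    [[0,0,0.258],[0,0,0]],
    [[0,0,0.258],[0,0,0]]
  ]
}}

```text
time_s: 17.57
tcp_pos: [0.6095, -0.0334, 0.049]
eef_rot: [180.0, 0.1, -179.9]
contact_force: [0.0, 1.2, 1.5]
gripper_width: 0.075
gripper_force: 0.0
```

{"fn": "nudge_tcp", "kwargs": {
  "steps": [
    [[0,0,0],[0,0,0]],
    [[0,0,0],[0,0,0]],
    [[0,0,0],[0,0,0]],
    [[0,0,0],[0,0,0]],
    [[0,0,0],[0,0,0]],
    [[0,0,0],[0,0,0]],
    [[0,0,0],[0,0,0]],
    [[0,0,0],[0,0,0]],
    [[0,0,0],[0,0,0]],
    [[0,0,0],[0,0,0]]
  ],
  "jaw": 0.02,
  "squeeze": 15
}}

```text
time_s: 18.4
tcp_pos: [0.6087, -0.0338, 0.0481]
eef_rot: [-180.0, 0.0, -180.0]
contact_force: [-0.2, -0.9, 0.6]
gripper_width: 0.0316
gripper_force: 15.0
```

{"fn": "nudge_tcp", "kwargs": {
  "steps": [
    [[0,0,-0.006],[0,0,0]],
    [[0,0,-0.024],[0,0,0]],
    [[0,0,-0.06],[0,0,0]],
    [[0,0,-0.11],[0,0,0]],
    [[0,0,-0.17],[0,0,0]],
    [[0,0,-0.214],[0,0,0]],
    [[0,0,-0.234],[0,0,0]],
    [[0,0,-0.24],[0,0,0]],
    [[0,0,-0.24],[0,0,0]],
    [[0,0,-0.24],[0,0,0]]
  ]
}}

```text
time_s: 19.23
tcp_pos: [0.6078, -0.0338, 0.1669]
eef_rot: [180.0, -0.1, -180.0]
contact_force: [-0.1, 0.6, -0.9]
gripper_width: 0.0315
gripper_force: 15.0
```

```bash
python3 -c "
from h import *
r.capture('wrist');im=look('wrist'); cv2.imwrite('pics/w7.png',im[0]['frame'][:,:,::-1])
s=r.get_state();print(s['gripper_width'],s['moment'].round(3),s['contact_force'])
delta(.474,.2335,.168,180)"
```

```text
0.031714067814289384 [ 0.069 -0.093 -0.047] [ 0.57070843 -0.0388686  -0.54477399]
d [ 0.1337  0.2674 -0.0013] rot [-0.02 -0.16  0.01] |d| 0.299 tcp [ 0.6077 -0.0339  0.1664] [-180.    -0.2 -180. ] j [  15.   17.  -13.   -0.  -60. -105.]
```

View pics/w7.png

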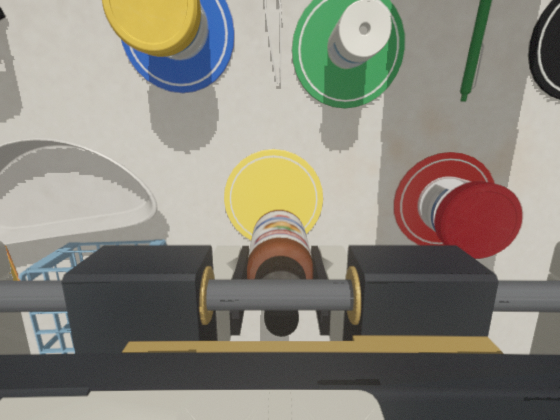

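The bottle is held upright between the fingers (280,250), and yellow is clear (274,195). I carry it to black.

Converted, 0.261 m is 0.522, 0.25 m is 0.5.

{"fn": "nudge_tcp", "kwargs": {
  "steps": [
    [[0.006,0.01,0],[0,0,0]],
    [[0.018,0.034,0],[0,0,0]],
    [[0.036,0.072,0],[0,0,0]],
    [[0.062,0.122,0],[0,0,0]],
    [[0.09,0.18,0],[0,0,0]],
    [[0.12,0.24,0],[0,0,0]],
    [[0.15,0.3,0],[0,0,0]],
    [[0.18,0.36,0],[0,0,0]],
    [[0.208,0.416,0],[0,0,0]],
    [[0.232,0.464,0],[0,0,0]],
    [[0.25,0.5,0],[0,0,0]],
    [[0.262,0.522,0],[0,0,0]]
  ]
}}

```text
time_s: 20.33
tcp_pos: [0.4758, 0.2294, 0.1678]
eef_rot: [180.0, -0.0, -179.9]
contact_force: [0.8, -0.2, -1.1]
gripper_width: 0.0319
gripper_force: 15.0
```

{"fn": "nudge_tcp", "kwargs": {
  "steps": [
    [[0.004,0.008,0],[0,0,0]],
    [[0.006,0.012,0],[0,0,0]],
    [[0.006,0.012,0],[0,0,0]],
    [[0.006,0.012,0],[0,0,0]]
  ]
}}

```text
time_s: 20.67
tcp_pos: [0.4746, 0.2326, 0.1679]
eef_rot: [-180.0, -0.0, 180.0]
contact_force: [0.5, -1.1, -0.7]
gripper_width: 0.0315
gripper_force: 15.0
```

```bash
python3 -c "
from h import *
r.capture('wrist');r.capture('wrist')
delta(.474,.2335,.0478,180)"
```

```text
d [0.0008 0.0011 0.1201] rot [-0.01 -0.01 -0.04] |d| 0.12 tcp [0.4748 0.2324 0.1679] [-180.   -0.  180.] j [  47.   10.  -23.    0.  -58. -137.]
```

Converted, 0.1195 m is 0.239, 0.119 m is 0.238.

{"fn": "nudge_tcp", "kwargs": {
  "steps": [
    [[0.002,0.002,0.016],[0,0,0]],
    [[0.002,0.002,0.05],[0,0,0]],
    [[0.002,0.002,0.1],[0,0,0]],
    [[0.002,0.002,0.15],[0,0,0]],
    [[0.002,0.002,0.188],[0,0,0]],
    [[0.002,0.002,0.212],[0,0,0]],
    [[0.002,0.002,0.222],[0,0,0]],
    [[0.002,0.002,0.228],[0,0,0]],
    [[0.002,0.002,0.234],[0,0,0]],
    [[0.002,0.002,0.238],[0,0,0]],
    [[0.002,0.002,0.239],[0,0,0]],
    [[0.002,0.002,0.239],[0,0,0]]
  ]
}}

```text
time_s: 21.77
tcp_pos: [0.4738, 0.2344, 0.049]
eef_rot: [180.0, 0.0, -180.0]
contact_force: [-0.7, 0.9, -0.6]
gripper_width: 0.0318
gripper_force: 15.0
```

Converted, 0.0015 m is 0.003, 0.001 m is 0.002.

{"fn": "nudge_tcp", "kwargs": {
  "steps": [
    [[0,0,0.002],[0,0,0]],
    [[0,0,0.003],[0,0,0]],
    [[0,0,0.003],[0,0,0]],
    [[0,0,0.003],[0,0,0]]
  ]
}}

```text
time_s: 22.1
tcp_pos: [0.4741, 0.2345, 0.048]
eef_rot: [180.0, 0.1, -180.0]
contact_force: [-0.5, -0.5, 5.1]
gripper_width: 0.0316
gripper_force: 15.0
```

{"fn": "nudge_tcp", "kwargs": {
  "steps": [
    [[0,0,0],[0,0,0]],
    [[0,0,0],[0,0,0]],
    [[0,0,0],[0,0,0]],
    [[0,0,0],[0,0,0]],
    [[0,0,0],[0,0,0]],
    [[0,0,0],[0,0,0]]
  ],
  "jaw": 0.07
}}

```text
time_s: 22.6
tcp_pos: [0.4735, 0.2342, 0.047]
eef_rot: [-180.0, -0.0, -180.0]
contact_force: [0.8, -0.4, 0.0]
gripper_width: 0.0657
gripper_force: 0.0
```

{"fn": "nudge_tcp", "kwargs": {
  "steps": [
    [[0,0,-0.02],[0,0,0]],
    [[0,0,-0.06],[0,0,0]],
    [[0,0,-0.12],[0,0,0]],
    [[0,0,-0.19],[0,0,0]],
    [[0,0,-0.26],[0,0,0]],
    [[0,0,-0.31],[0,0,0]],
    [[0,0,-0.33],[0,0,0]],
    [[0,0,-0.33],[0,0,0]],
    [[0,0,-0.33],[0,0,0]]
  ],
  "jaw": 0.088
}}

```text
time_s: 23.35
tcp_pos: [0.4734, 0.2342, 0.2127]
eef_rot: [179.9, 0.0, -180.0]
contact_force: [-0.5, 0.1, -1.5]
gripper_width: 0.0874
gripper_force: 0.0
```

Run:
```python
from h import *
r.capture("wrist");im=look("wrist");c,P,pl=im; cv2.imwrite("pics/w8.png",c["frame"][:,:,::-1])
t=(P[...,2]>.09)&(P[...,2]<.12)&(np.hypot(P[...,0]-.473,P[...,1]-.234)<.04)
print(t.sum(),circ(P[...,:2][t],.0065));mat("black",(.473,.2338),im)
delta(.460,-.1223,.2,180)
```

```text
207 (array([0.47264579, 0.23361762]), 0.006617424543946981, array([0.47236133, 0.23365512]))
black 264 [0.4659 0.2516] 0.031177854165434837 [0.4854 0.2266]
d [ 0.0129 -0.356   0.0114] rot [-0.05 -0.08  0.01] |d| 0.356 tcp [0.4729 0.2337 0.2111] [-1.799e+02 -1.000e-01 -1.800e+02] j [  48.    7.  -19.   -0.  -64. -138.]
```

View pics/w8.png

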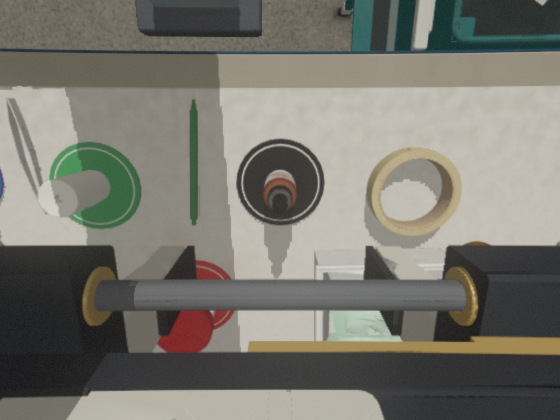

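The bottle stands upright in the middle of black (280,180). The yellow cup is next.

Converted, -0.352 m is -0.704, -0.21 m is -0.42.

{"fn": "nudge_tcp", "kwargs": {
  "steps": [
    [[0.002,-0.02,0],[0,0,0]],
    [[0.004,-0.06,0],[0,0,0]],
    [[0.006,-0.12,0],[0,0,0]],
    [[0.01,-0.19,0],[0,0,0]],
    [[0.012,-0.26,0],[0,0,0]],
    [[0.016,-0.34,0],[0,0,0]],
    [[0.018,-0.42,0],[0,0,0]],
    [[0.02,-0.5,0],[0,0,0]],
    [[0.022,-0.57,0],[0,0,0]],
    [[0.024,-0.634,0],[0,0,0]],
    [[0.026,-0.68,0.02],[0,0,0]],
    [[0.026,-0.704,0.06],[0,0,0]]
  ]
}}

```text
time_s: 24.45
tcp_pos: [0.4607, -0.1206, 0.1827]
eef_rot: [-180.0, 0.1, 179.9]
contact_force: [0.7, 0.3, -0.8]
gripper_width: 0.0877
gripper_force: 0.0
```

{"fn": "nudge_tcp", "kwargs": {
  "steps": [
    [[0,-0.006,0.04],[0,0,0]],
    [[0,-0.008,0.08],[0,0,0]],
    [[0,-0.008,0.1],[0,0,0]],
    [[0,-0.008,0.104],[0,0,0]],
    [[0,-0.008,0.104],[0,0,0]]
  ]
}}

```text
time_s: 24.87
tcp_pos: [0.4601, -0.122, 0.1294]
eef_rot: [-180.0, -0.1, -180.0]
contact_force: [-0.2, 0.0, 0.5]
gripper_width: 0.0878
gripper_force: 0.0
```

```bash
python3 -c "
from h import *
r.capture('wrist');im=look('wrist');c,P,pl=im
t=(P[...,2]>.06)&(P[...,2]<.085)&(np.hypot(P[...,0]-.46,P[...,1]+.1223)<.05)
print(t.sum(),circ(P[...,:2][t],.0325));mat('blue',(.463,-.123),im)
delta(.460,-.1223,.043,180)"
```

```text
6295 (array([ 0.45983784, -0.1227968 ]), 0.03258749470114708, array([ 0.45984393, -0.12272178]))
blue 2391 [ 0.4654 -0.1235] 0.04900749772787094 [ 0.464  -0.1238]
d [ 0.0013 -0.0006  0.0878] rot [-0.01  0.05  0.06] |d| 0.088 tcp [ 0.4612 -0.1217  0.1308] [-180.     0.  -179.9] j [  9.   7. -31.   0. -52. -99.]
```

Careful with the scale: shifts go in shares of 0.5 m and turns go in shares of 60 degrees. That gives: 0.087 m is 0.174, 0.084 m is 0.168.

{"fn": "nudge_tcp", "kwargs": {
  "steps": [
    [[0.002,-0.002,0.016],[0,0,0]],
    [[0.002,-0.002,0.044],[0,0,0]],
    [[0.002,-0.002,0.084],[0,0,0]],
    [[0.002,-0.002,0.124],[0,0,0]],
    [[0.002,-0.002,0.152],[0,0,0]],
    [[0.002,-0.002,0.168],[0,0,0]],
    [[0.002,-0.002,0.174],[0,0,0]],
    [[0.002,-0.002,0.174],[0,0,0]]
  ]
}}

```text
time_s: 25.63
tcp_pos: [0.4597, -0.1228, 0.0429]
eef_rot: [-180.0, -0.0, -180.0]
contact_force: [-0.5, 0.3, 0.3]
gripper_width: 0.0882
gripper_force: 0.0
```

{"fn": "nudge_tcp", "kwargs": {
  "steps": [
    [[0,0,0],[0,0,0]],
    [[0,0,0],[0,0,0]],
    [[0,0,0],[0,0,0]],
    [[0,0,0],[0,0,0]],
    [[0,0,0],[0,0,0]],
    [[0,0,0],[0,0,0]],
    [[0,0,0],[0,0,0]],
    [[0,0,0],[0,0,0]]
  ],
  "jaw": 0.05,
  "squeeze": 15
}}

```text
time_s: 26.3
tcp_pos: [0.4601, -0.1227, 0.0435]
eef_rot: [180.0, 0.0, -180.0]
contact_force: [-1.5, 2.6, 5.6]
gripper_width: 0.0614
gripper_force: 15.0
```

{"fn": "nudge_tcp", "kwargs": {
  "steps": [
    [[0,0,-0.006],[0,0,0]],
    [[0,0,-0.024],[0,0,0]],
    [[0,0,-0.06],[0,0,0]],
    [[0,0,-0.11],[0,0,0]],
    [[0,0,-0.17],[0,0,0]],
    [[0,0,-0.214],[0,0,0]],
    [[0,0,-0.234],[0,0,0]],
    [[0,0,-0.24],[0,0,0]],
    [[0,0,-0.24],[0,0,0]]
  ]
}}

```text
time_s: 27.05
tcp_pos: [0.4597, -0.1228, 0.1636]
eef_rot: [180.0, 0.1, -180.0]
contact_force: [0.3, -0.0, -0.5]
gripper_width: 0.0615
gripper_force: 15.0
```

```bash
python3 -c "
from h import *
r.capture('wrist');r.capture('wrist')
delta(.6142,-.0395,.162,180)"
```

```text
d [-0.1554  0.0833 -0.0003] rot [ 0.01 -0.1   0.  ] |d| 0.176 tcp [ 0.4588 -0.1228  0.162 ] [ 1.8e+02 -1.0e-01 -1.8e+02] j [  9.   5. -29.  -0. -56. -99.]
```

Converted, -0.1555 m is -0.311, -0.151 m is -0.302.

{"fn": "nudge_tcp", "kwargs": {
  "steps": [
    [[-0.008,0.004,0],[0,0,0]],
    [[-0.03,0.016,0],[0,0,0]],
    [[-0.064,0.034,0],[0,0,0]],
    [[-0.11,0.058,0],[0,0,0]],
    [[-0.16,0.086,0],[0,0,0]],
    [[-0.208,0.112,0],[0,0,0]],
    [[-0.25,0.134,0],[0,0,0]],
    [[-0.282,0.152,0],[0,0,0]],
    [[-0.302,0.162,0],[0,0,0]],
    [[-0.311,0.166,0],[0,0,0]],
    [[-0.311,0.166,0],[0,0,0]],
    [[-0.311,0.166,0],[0,0,0]]
  ]
}}

```text
time_s: 28.15
tcp_pos: [0.6145, -0.04, 0.1624]
eef_rot: [-180.0, -0.1, -180.0]
contact_force: [0.5, -0.6, -0.4]
gripper_width: 0.062
gripper_force: 15.0
```

```bash
python3 -c "
from h import *
r.capture('wrist');r.capture('wrist')
delta(.6142,-.0395,.0430,180)"
```

```text
d [1.000e-04 7.000e-04 1.201e-01] rot [ 0.   -0.02 -0.01] |d| 0.12 tcp [ 0.6144 -0.0403  0.1631] [180.  -0. 180.] j [  14.   18.  -12.   -0.  -60. -104.]
```

Converted, 0.1195 m is 0.239, 0.117 m is 0.234.

{"fn": "nudge_tcp", "kwargs": {
  "steps": [
    [[0,0,0.016],[0,0,0]],
    [[0,0,0.05],[0,0,0]],
    [[0,0,0.1],[0,0,0]],
    [[0,0,0.15],[0,0,0]],
    [[0,0,0.188],[0,0,0]],
    [[0,0,0.212],[0,0,0]],
    [[0,0,0.222],[0,0,0]],
    [[0,0,0.228],[0,0,0]],
    [[0,0,0.234],[0,0,0]],
    [[0,0,0.239],[0,0,0]],
    [[0,0,0.239],[0,0,0]],
    [[0,0,0.239],[0,0,0]]
  ]
}}

```text
time_s: 29.25
tcp_pos: [0.6155, -0.0397, 0.0442]
eef_rot: [180.0, 0.1, -180.0]
contact_force: [-0.5, 0.2, -0.1]
gripper_width: 0.0618
gripper_force: 15.0
```

{"fn": "nudge_tcp", "kwargs": {
  "steps": [
    [[0,0,0.002],[0,0,0]],
    [[0,0,0.003],[0,0,0]],
    [[0,0,0.003],[0,0,0]]
  ]
}}

```text
time_s: 29.5
tcp_pos: [0.6158, -0.0397, 0.0436]
eef_rot: [180.0, 0.1, -179.9]
contact_force: [-2.9, 1.1, 8.2]
gripper_width: 0.0618
gripper_force: 15.0
```

{"fn": "nudge_tcp", "kwargs": {
  "steps": [
    [[0,0,0],[0,0,0]],
    [[0,0,0],[0,0,0]],
    [[0,0,0],[0,0,0]],
    [[0,0,0],[0,0,0]],
    [[0,0,0],[0,0,0]],
    [[0,0,0],[0,0,0]]
  ],
  "jaw": 0.088
}}

```text
time_s: 30.0
tcp_pos: [0.6151, -0.0398, 0.0419]
eef_rot: [-180.0, -0.0, -180.0]
contact_force: [-0.5, 0.2, -0.2]
gripper_width: 0.087
gripper_force: 0.0
```

{"fn": "nudge_tcp", "kwargs": {
  "steps": [
    [[0,0,-0.02],[0,0,0]],
    [[0,0,-0.06],[0,0,0]],
    [[0,0,-0.12],[0,0,0]],
    [[0,0,-0.19],[0,0,0]],
    [[0,0,-0.26],[0,0,0]],
    [[0,0,-0.31],[0,0,0]],
    [[0,0,-0.33],[0,0,0]],
    [[0,0,-0.33],[0,0,0]],
    [[0,0,-0.33],[0,0,0]]
  ]
}}

```text
time_s: 30.75
tcp_pos: [0.6151, -0.0397, 0.2077]
eef_rot: [180.0, 0.1, -180.0]
contact_force: [-0.8, 0.4, -0.3]
gripper_width: 0.0875
gripper_force: 0.0
```

Run:
```python
from h import *
r.capture("wrist");im=look("wrist");c,P,pl=im; cv2.imwrite("pics/w9.png",c["frame"][:,:,::-1])
for o,R in(((.614,-.04),.0325),((.475,.0257),.019)):
    t=(P[...,2]>.058)&(P[...,2]<.085)&(np.hypot(P[...,0]-o[0],P[...,1]-o[1])<.045)
    print(t.sum(),circ(P[...,:2][t],R) if t.sum()>20 else 0)
mat("yellow",(.614,-.04),im);mat("blue",(.4635,-.1235),im)
delta(.4752,.0257,.2,180)
```

```text
3704 (array([ 0.61553163, -0.03972814]), 0.032648440450429916, array([ 0.61534643, -0.03984665]))
1872 (array([0.47550051, 0.02539688]), 0.01855647750198841, array([0.47586113, 0.0253103 ]))
yellow 1871 [ 0.6162 -0.0404] 0.0488329641520977 [ 0.6143 -0.0405]
blue 6777 [ 0.4808 -0.1248] 0.04917379096150398 [ 0.4647 -0.1233]
d [0.1391 0.0655 0.0062] rot [-0.   -0.11  0.01] |d| 0.154 tcp [ 0.6143 -0.0398  0.2059] [-1.8e+02 -1.0e-01 -1.8e+02] j [  14.   16.   -9.   -0.  -65. -104.]
```

View pics/w9.png

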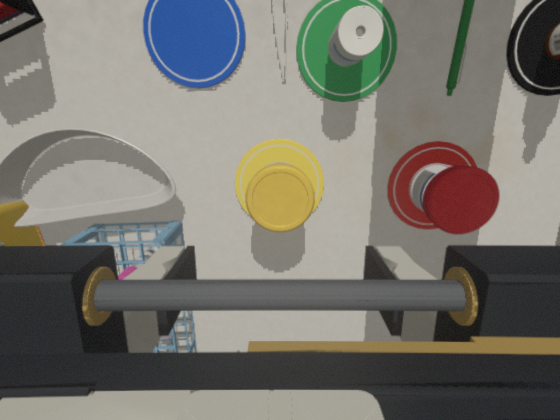

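The yellow cup is centred on yellow (280,190) to about 1 mm, and blue (194,35) is free. Last is the gauze, from green to blue.

Converted, 0.139 m is 0.278, 0.135 m is 0.27.

{"fn": "nudge_tcp", "kwargs": {
  "steps": [
    [[0.01,0.004,0],[0,0,0]],
    [[0.036,0.016,0],[0,0,0]],
    [[0.074,0.034,0],[0,0,0]],
    [[0.12,0.056,0.02],[0,0,0]],
    [[0.168,0.08,0.05],[0,0,0]],
    [[0.212,0.1,0.09],[0,0,0]],
    [[0.248,0.116,0.124],[0,0,0]],
    [[0.27,0.126,0.15],[0,0,0]],
    [[0.278,0.131,0.16],[0,0,0]],
    [[0.278,0.131,0.16],[0,0,0]],
    [[0.278,0.131,0.16],[0,0,0]]
  ],
  "jaw": 0.075
}}

```text
time_s: 31.77
tcp_pos: [0.4767, 0.0258, 0.1273]
eef_rot: [-180.0, 0.0, -179.9]
contact_force: [-0.1, 0.8, 0.3]
gripper_width: 0.0748
gripper_force: 0.0
```

```bash
python3 -c "
from h import *
r.capture('wrist');r.capture('wrist')
delta(.4757,.0254,.039,180)"
```

```text
d [ 0.0017 -0.0004  0.0887] rot [0.01 0.06 0.02] |d| 0.089 tcp [0.4773 0.0258 0.1277] [ 1.8e+02  1.0e-01 -1.8e+02] j [  27.    7.  -31.    0.  -51. -117.]
```

Converted, 0.088 m is 0.176, 0.085 m is 0.17.

{"fn": "nudge_tcp", "kwargs": {
  "steps": [
    [[0.002,0,0.016],[0,0,0]],
    [[0.002,0,0.044],[0,0,0]],
    [[0.002,0,0.084],[0,0,0]],
    [[0.002,0,0.124],[0,0,0]],
    [[0.002,0,0.152],[0,0,0]],
    [[0.002,0,0.17],[0,0,0]],
    [[0.002,0,0.176],[0,0,0]],
    [[0.002,0,0.176],[0,0,0]]
  ]
}}

```text
time_s: 32.53
tcp_pos: [0.4751, 0.0254, 0.0385]
eef_rot: [-180.0, -0.1, -180.0]
contact_force: [0.2, -0.2, 0.1]
gripper_width: 0.0752
gripper_force: 0.0
```

{"fn": "nudge_tcp", "kwargs": {
  "steps": [
    [[0,0,0],[0,0,0]],
    [[0,0,0],[0,0,0]],
    [[0,0,0],[0,0,0]],
    [[0,0,0],[0,0,0]],
    [[0,0,0],[0,0,0]],
    [[0,0,0],[0,0,0]],
    [[0,0,0],[0,0,0]],
    [[0,0,0],[0,0,0]],
    [[0,0,0],[0,0,0]],
    [[0,0,0],[0,0,0]]
  ],
  "jaw": 0.025,
  "squeeze": 12
}}

```text
time_s: 33.37
tcp_pos: [0.4753, 0.0257, 0.0393]
eef_rot: [180.0, 0.0, -180.0]
contact_force: [-1.4, 0.2, 4.0]
gripper_width: 0.0371
gripper_force: 12.0
```

{"fn": "nudge_tcp", "kwargs": {
  "steps": [
    [[0,0,-0.006],[0,0,0]],
    [[0,0,-0.024],[0,0,0]],
    [[0,0,-0.06],[0,0,0]],
    [[0,0,-0.11],[0,0,0]],
    [[0,0,-0.15],[0,0,0]],
    [[0,0,-0.174],[0,0,0]],
    [[0,0,-0.18],[0,0,0]],
    [[0,0,-0.18],[0,0,0]]
  ]
}}

```text
time_s: 34.03
tcp_pos: [0.4756, 0.0259, 0.1303]
eef_rot: [179.9, 0.1, -180.0]
contact_force: [-0.7, 0.0, -0.0]
gripper_width: 0.0373
gripper_force: 12.0
```

```bash
python3 -c "
from h import *
r.capture('wrist');r.capture('wrist')
delta(.4645,-.1235,.13,180)"
```

```text
d [ 0.0101 -0.149  -0.0014] rot [ 0.   -0.04  0.01] |d| 0.149 tcp [0.4746 0.0256 0.1286] [ 180.   -0. -180.] j [  27.    7.  -32.   -0.  -51. -117.]
```

Converted, -0.149 m is -0.298, -0.145 m is -0.29.

{"fn": "nudge_tcp", "kwargs": {
  "steps": [
    [[0,-0.008,0],[0,0,0]],
    [[0.002,-0.028,0],[0,0,0]],
    [[0.004,-0.06,0],[0,0,0]],
    [[0.006,-0.104,0],[0,0,0]],
    [[0.01,-0.152,0],[0,0,0]],
    [[0.012,-0.198,0],[0,0,0]],
    [[0.016,-0.238,0],[0,0,0]],
    [[0.018,-0.27,0],[0,0,0]],
    [[0.02,-0.29,0],[0,0,0]],
    [[0.02,-0.298,0],[0,0,0]],
    [[0.02,-0.298,0],[0,0,0]],
    [[0.02,-0.298,0],[0,0,0]]
  ]
}}

```text
time_s: 35.13
tcp_pos: [0.4651, -0.1233, 0.1288]
eef_rot: [180.0, -0.0, 180.0]
contact_force: [0.1, 0.8, -0.6]
gripper_width: 0.0373
gripper_force: 12.0
```

```bash
python3 -c "
from h import *
r.capture('wrist');r.capture('wrist')
delta(.4645,-.1235,.0388,180)"
```

```text
d [ 0.0007 -0.0007  0.0902] rot [ 0.   -0.    0.06] |d| 0.09 tcp [ 0.4653 -0.1228  0.129 ] [ 180.    -0.  -179.9] j [  9.   7. -31.  -0. -52. -99.]
```

Converted, 0.09 m is 0.18, 0.088 m is 0.176.

{"fn": "nudge_tcp", "kwargs": {
  "steps": [
    [[0.002,-0.002,0.016],[0,0,0]],
    [[0.002,-0.002,0.044],[0,0,0]],
    [[0.002,-0.002,0.084],[0,0,0]],
    [[0.002,-0.002,0.12],[0,0,0]],
    [[0.002,-0.002,0.148],[0,0,0]],
    [[0.002,-0.002,0.164],[0,0,0]],
    [[0.002,-0.002,0.17],[0,0,0]],
    [[0.002,-0.002,0.176],[0,0,0]],
    [[0.002,-0.002,0.18],[0,0,0]],
    [[0.002,-0.002,0.18],[0,0,0]],
    [[0.002,-0.002,0.18],[0,0,0]]
  ]
}}

```text
time_s: 36.15
tcp_pos: [0.4647, -0.1242, 0.0396]
eef_rot: [180.0, 0.1, -180.0]
contact_force: [1.1, -0.3, -0.7]
gripper_width: 0.0371
gripper_force: 12.0
```

Converted, 0.0015 m is 0.003, 0.001 m is 0.002.

{"fn": "nudge_tcp", "kwargs": {
  "steps": [
    [[0,0,0.002],[0,0,0]],
    [[0,0,0.003],[0,0,0]],
    [[0,0,0.003],[0,0,0]]
  ]
}}

```text
time_s: 36.4
tcp_pos: [0.465, -0.1243, 0.039]
eef_rot: [-180.0, 0.1, -179.9]
contact_force: [-2.8, 1.7, 13.2]
gripper_width: 0.0373
gripper_force: 12.0
```

{"fn": "nudge_tcp", "kwargs": {
  "steps": [
    [[0,0,0],[0,0,0]],
    [[0,0,0],[0,0,0]],
    [[0,0,0],[0,0,0]],
    [[0,0,0],[0,0,0]],
    [[0,0,0],[0,0,0]],
    [[0,0,0],[0,0,0]]
  ],
  "jaw": 0.07
}}

```text
time_s: 36.9
tcp_pos: [0.4641, -0.1243, 0.0375]
eef_rot: [-180.0, -0.0, -180.0]
contact_force: [0.1, 0.7, -0.2]
gripper_width: 0.068
gripper_force: 0.0
```

{"fn": "nudge_tcp", "kwargs": {
  "steps": [
    [[0,0,-0.02],[0,0,0]],
    [[0,0,-0.06],[0,0,0]],
    [[0,0,-0.12],[0,0,0]],
    [[0,0,-0.19],[0,0,0]],
    [[0,0,-0.26],[0,0,0]],
    [[0,0,-0.33],[0,0,0]],
    [[0,0,-0.39],[0,0,0]],
    [[0,0,-0.42],[0,0,0]],
    [[0,0,-0.43],[0,0,0]],
    [[0,0,-0.43],[0,0,0]],
    [[0,0,-0.43],[0,0,0]]
  ],
  "jaw": 0.088
}}

```text
time_s: 37.82
tcp_pos: [0.4637, -0.1242, 0.2517]
eef_rot: [180.0, -0.1, -180.0]
contact_force: [0.4, -0.6, -0.1]
gripper_width: 0.0876
gripper_force: 0.0
```

Run:
```python
from h import *
r.capture("wrist");c,P,pl=look("scene"); a=c["frame"]
im=look("wrist");c,P,pl=im
t=(P[...,2]>.058)&(P[...,2]<.085)&(np.hypot(P[...,0]-.4645,P[...,1]+.1235)<.045)
print(t.sum(),circ(P[...,:2][t],.019)); mat("blue",(.4635,-.1235),im)
b=np.vstack([cv2.resize(a,(400,300)),cv2.resize(c["frame"],(400,300))]); cv2.imwrite("pics/f.png",b[:,:,::-1])
```

```text
943 (array([ 0.46491216, -0.12427637]), 0.018709668889641762, array([ 0.46456432, -0.12420861]))
blue 2552 [ 0.4657 -0.1239] 0.0487973615527153 [ 0.464  -0.1238]
```

View pics/f.png

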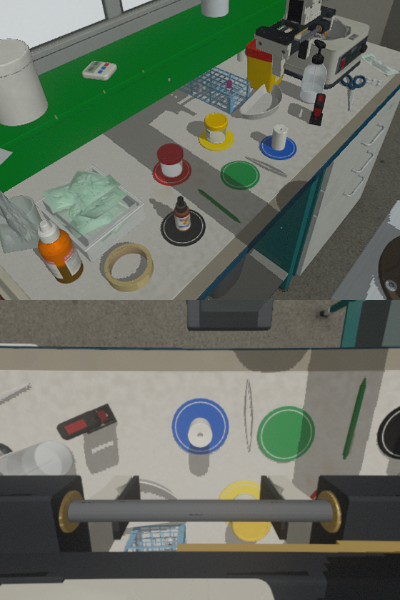

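All four things stand upright and centred on their own mats: red cup (172,160), yellow cup (215,128), gauze (280,138) and bottle (182,218) in the upper image. The gripper is open and clear, so I hand the job in.

```bash
python3 -c "
from plant import r
print(r.close_job())"
```

```text
the job is handed in; nothing more can be done
None
```

The job is handed in: the red cup, yellow cup, gauze roll and dropper bottle each stand upright on their own mats, the cups and gauze measured within about 2 mm of centre and the bottle about 1 mm from its earlier-measured mat centre, finished by about 38 s of the 106 s allowed.

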